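Set up the spit stand and hold its leg clamped at the mark

ROBOT

A 6-joint arm with a two-finger parallel gripper is mounted at the origin on the work surface. World frame = base frame: x ahead of the robot, y to its left, z up, the work surface at z = 0. Lengths are in m, angles in rad, forces in N, time in s.
With the tool pointing down it reaches from about 0.25 to 0.725 m from the base axis. Payload 9.7 kg.
Tool frame: the origin (TCP) lies at the very end of the fingers, on their centre line; the grasp point (between the pads) lies r.pinch_z behind it (r.pinch_z is the distance from the TCP to the grasp point, in m); z points along the fingers, y is the line along which they close (so a half turn about z gives the same grasp; the last joint's range is limited). The gripper opens to 85 mm and grips with 20 to 120 N. Pads are 22 mm wide; open, the fingers measure 114 mm over their backs; the gripper's body (76 mm by 85 mm) begins 54 mm behind the grasp point. The pads swing forward as they close: fully open they stand 13 mm farther back than shut.
Start: joints at [1.154, 0.087, 0.176, 1.66, 0, 1.571], TCP at [0.223, 0.503, 0.231] pointing down, gripper open.
Joint ranges: [-3.13, 3.13], [-0.85, 1.81], [-1.15, 1.24], [-2.2, 2.28], [-1.44, 1.52], [-3.14, 3.14]. Speed limits (rad/s): [2.22, 2.22, 2.57, 3.14, 3.14, 3.14].

INTERFACE

Orientations are given as a unit quaternion [x, y, z, w].
In Python, from plant import r gives the robot as it stands.
- The arm moves only by the tool apply_moves, never from a script. Its argument "increments" is a list of rows, each a list of 7 numbers: the shift along the tool's x, y, z in cm, then the turn, a rotation vector about the tool's x, y, z in rad, then the finger opening in cm, from 0 to 8.54. In form: [[dx, dy, dz, rx, ry, rz, grip], ...]. A call has 1 to 5 rows; each row is the pose to reach, as a shift and turn from the pose commanded when the call began, along the tool's axes at that moment; what a row does not reach only later rows make up. A row lasts 1/8 s, in which the tool goes at most 62.5 mm and 10.7 degrees, less where a joint would pass 70% of its speed; a pose out of reach is approached as far as the arm can. A call with a gripper value outside its range is refused whole. The fingers move at their own pace and stop on an object; the grip force is fixed at half the most. Time passes only in rows, so rows that repeat a pose let the fingers close. It gives the time, the measured TCP pose, the force, the opening and the grip force at its end, in the units of the state.
- r.read_state(): the state, without advancing time (a new reading comes with each control period).
- r.grab_frame(name): name is "scene" or "top" or "wrist"; returns the picture (420x560x3 uint8, blue, green, red); there is no depth.
- r.camera_params(name): a dict with "fx", "fy", "cx", "cy" (pixels), "xyz" and "attitude" of the camera in the world. Camera axes: x right, y up, looking along -z (the intrinsics and any distortion apply to the point x, -y, -z); pixel columns grow to the right and rows downward; lengths in m; the calibration is good to about 2 mm. The wrist camera is an equidistant fisheye: a pixel r from the principal point sees the ray r / f radians off the axis. A picture is of the moment at which its call begins: read the wrist's pose just before it. camera_params takes no time and is no camera call; for the wrist camera it gives the pose at the moment of the call.
- r.sign_off(): hands the job in; it is judged then, once.
The state is a dict: "time_s": time; "q": joint angles; "qd": joint speeds; "effort": joint torques, N m; "position": TCP position; "eef_rot": TCP orientation; "force": force on the tool from outside, world axes, zero at the start; "moment": the same for the moment, N m; "gripper_width": finger opening in m; "grasp_force": force on a finger pad.
Only numpy, scipy, OpenCV 4.12 (cv2) and the standard library are available. Lean on these libraries where they do the work, as an engineer would, in place of code of your own. Each camera call takes 0.05 s, during which the arm holds its last target. There are 200 camera calls.

TASK

Get the little spit stand ready: slip the loose brass sleeve over the stand's upright shaft, flange down as it stands now, so that it sits fully down on the foot bar, and let go of it. Then push the spring-loaded leg out by its blue tab until the tab lines up with the red mark clip and, only once it is there, squeeze the orange cam lever shut against the blue tab while holding the leg at the mark. Finish still squeezing tab and lever together with the leg at the mark - do not let go - and leave everything else on the ledge where it is.

Things in the scene. Friction and masses are not known exactly. Their poses are not given: they have to be found in the camera images.
- sleeve: Loose brass spacer sleeve, a tube standing upright, 60 mm tall, 34 mm outside diameter, bore 19 mm right through, with a flange 52 mm across and 6 mm high round its lower end; about 0.18 kg. Origin: centre of its underside; z up along the bore. Stands in front of the stand at the start.
- seat (a point): Where the sleeve's underside belongs: foot of the stand's upright shaft, on top of the foot bar (12 mm high, 70 mm wide, 265 mm long). Axes: z up, y along the rail the way the leg slides out. The stand is fixed; shaft, rail and leg lie in one line, the blue tab (leg fully in) 110 mm from the shaft along +y, the foot bar's other end 35 mm from it along -y.
- shaft_top (a point): Top of the upright steel shaft, 75 mm above the foot bar. The shaft is 14 mm in diameter and tapers to 8 mm over its last 5 mm.
- leg: Sliding aluminium leg with an upright blue tab on it: 26 mm (x) by 8 mm (y) by 53 mm tall (z). Origin: centre of its underside, 23 mm above the ledge. y points the way it slides out (100 mm), away from the shaft; a spring draws it in with 2 to 4 N all the way, so it starts fully in. A white tongue 4 to 8 mm up sticks out of its +x face. The rail (38 mm wide) ends 26 mm above the ledge.
- lever: Orange cam lever, a plate 22 mm (x) by 8 mm (y) by 44 mm (z). Origin: on its hinge, 14 mm outboard (+y) of the tab's origin and 9 mm above it; travels with the leg. z: hinge to tip. Open, it leans to +y (start 0.42 to 0.58 rad); shut, it stands upright, 6 mm from the tab: both then measure 22 mm over their outer faces (open at most 46). Shutting takes some 6 N at the tip; let go, it springs open.
- marker: Red mark clip fixed beside the rail, 16 by 12 by 25 mm tall, on the ledge 45 mm to the +x side of the rail's centre line, with a thin red ridge on top pointing to the rail. Origin: centre of its underside; axes as the stand. The leg is at the mark when the tab's centre is level with the clip's centre along the rail (y). Fixed; 35 to 80 mm out from where the tab starts.
- molcajete: Dark basalt three-legged mortar bowl, 176 mm across, 100 mm tall. Bystander. Origin: centre of its underside.
- pestle: Dark basalt pestle standing on its broad end, 54 mm across, 100 mm tall. Bystander. Origin: centre of its underside.
- warmer: Round terracotta tortilla warmer with blue lid, 202 mm across, 117 mm tall. Bystander. Origin: centre of its underside.
- squeezer: Steel lime squeezer lying flat, about 225 mm long, 45 mm tall. Bystander. Origin: under its cup; handles run to its -x.
- lighter: White plastic push-button lighter lying down, 220 mm long, 25 mm tall. Bystander. Origin: under its middle; its steel nozzle points to its +x.
- salt: Glass salt jar, 64 mm across, 90 mm tall. Bystander. Origin: centre of its underside.
- sauce: Red sauce bottle, 52 mm across, 150 mm tall. Bystander. Origin: centre of its underside.

How it is judged:
By the outcome, as a careful person would: the job done as asked, in the order asked, and still so for the second after the job is handed in, while the arm keeps its last pose, push and grip.
It also fails if it takes over 61 s, if anything falls off the work surface, if the arm or the gripper's body presses on something with over 40 N, if the wrist force passes 120 N, or if a joint passes its speed limit or range.

## Working session

There is one attempt and no reset: what is moved stays moved. The work goes in short steps, Python scripts to look and compute and a tool call to move; the robot and the scene stay as the last step left them, time stands still between calls to the robot, and variables do not carry over. Pictures are saved under pics/ and viewed, at most 14 in all, crops included, and the job is handed in when it is done.

Besides the shell and the picture viewer there is one more tool, called after "Call:" as a command line: name --pt "numbers of a row" for each row, then --argument value for the rest. apply_moves: Moves the arm, as the interface text tells. Its arguments: {"type":"object","properties":{"increments":{"type":"array","items":{"type":"array","items":{"type":"number"}}}},"required":["increments"]}

```bash
ls; mkdir -p pics
python3 - <<'E'
from plant import r
import cv2,numpy as np
a=r.grab_frame("scene");b=r.grab_frame("top")
cv2.imwrite("pics/s0.png",a);cv2.imwrite("pics/t0.png",b)
for n in("scene","top","wrist"):print(n,r.camera_params(n))
print(r.read_state(),r.pinch_z)
E
```

```text
pics
scene {'fx': 417.29319793526935, 'fy': 417.29319793526935, 'cx': 285.8992774709144, 'cy': 209.87647130168483, 'xyz': array([ 1.24391792, -0.27850564,  0.79828774]), 'attitude': array([0.32788778, 0.21918079, 0.5217199 , 0.75647718])}
top {'fx': 492.2855110714262, 'fy': 492.2855110714262, 'cx': 278.37270957923596, 'cy': 202.31257620985662, 'xyz': array([0.33240346, 0.00244138, 1.22540349]), 'attitude': array([ 0.07559489, -0.07365543, -0.68125251,  0.72439996])}
wrist {'fx': 325.19226210127806, 'fy': 325.19226210127806, 'cx': 281.450549950179, 'cy': 209.86117787157448, 'xyz': array([0.14542737, 0.53606907, 0.37339219]), 'attitude': array([-0.13715243, -0.08851752,  0.53803037,  0.82696867])}
{'time_s': 0.1, 'q': array([ 1.15399722e+00,  8.73902557e-02,  1.75211638e-01,  1.65977149e+00,
       -7.66938911e-06,  1.57082142e+00]), 'qd': array([ 0.0009182 , -0.0006858 ,  0.00226671, -0.00195834,  0.00185197,
        0.00098808]), 'effort': array([ 5.32976410e-04, -5.21562839e+01,  4.65651441e+01,  1.60651869e-02,
        7.37481832e-05, -1.96303210e-05]), 'position': array([0.22258266, 0.50273499, 0.23066121]), 'eef_rot': array([ 2.06906582e-01,  9.78360534e-01, -5.65204066e-04, -1.15596727e-04]), 'force': array([-0.28884064,  0.02994897, -0.29047293]), 'moment': array([ 0.00502418, -0.04063621,  0.0593605 ]), 'grasp_force': 0.0, 'gripper_width': 0.08552056459964312} 0.0187
```

View pics/s0.png

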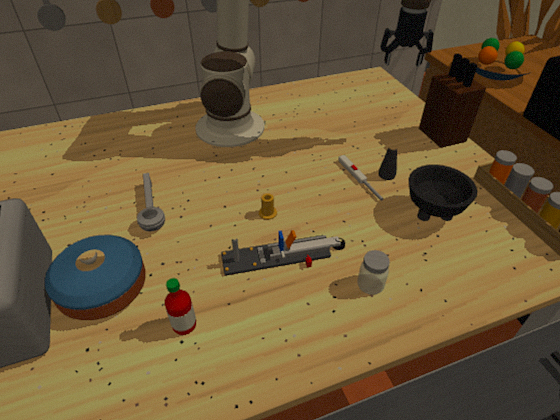

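View pics/t0.png

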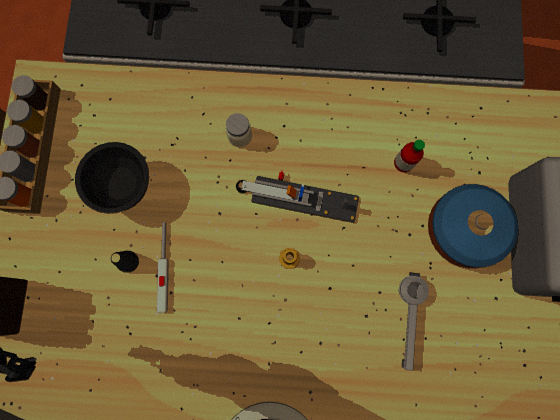

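The top view shows the sleeve at about (289,258), the blue tab at (302,192), the orange lever at (292,191) and the red clip at (281,176). The shaft is near (347,207), towards the foot bar's right end. In the scene view the shaft is at about (235,245) and the sleeve at (267,207).

```bash
cat > h.py <<'E'
import numpy as np,cv2
from plant import r
from scipy.spatial.transform import Rotation as R
def ray(n,uv,p=None):
    p=p or r.camera_params(n); x=(uv[0]-p['cx'])/p['fx']; y=(uv[1]-p['cy'])/p['fy']
    if n=='wrist':
        t=np.hypot(x,y); s=np.sin(t)/max(t,1e-9); d=np.array([x*s,-y*s,-np.cos(t)])
    else: d=np.array([x,-y,-1.])
    return p['xyz'],R.from_quat(p['attitude']).apply(d/np.linalg.norm(d))
def onz(n,uv,z,p=None):
    o,d=ray(n,uv,p); return o+d*(z-o[2])/d[2]
def proj(n,P,p=None):
    p=p or r.camera_params(n); c=R.from_quat(p['attitude']).inv().apply(np.asarray(P)-p['xyz']); x,y,z=c[0],-c[1],-c[2]
    if n=='wrist':
        q=np.hypot(x,y); t=np.arctan2(q,z); k=t/max(q,1e-9); return p['cx']+p['fx']*x*k,p['cy']+p['fy']*y*k
    return p['cx']+p['fx']*x/z,p['cy']+p['fy']*y/z
def two(a,b):
    A=np.zeros((3,3));v=np.zeros(3)
    for o,d in(a,b):
        M=np.eye(3)-np.outer(d,d);A+=M;v+=M@o
    return np.linalg.solve(A,v)
def blobs(img,lo,hi,box=None,amin=6):
    m=cv2.inRange(cv2.cvtColor(img,cv2.COLOR_BGR2HSV),lo,hi)
    if box: k=np.zeros_like(m);u0,v0,u1,v1=box;k[v0:v1,u0:u1]=255;m&=k
    n,_,s,c=cv2.connectedComponentsWithStats(m)
    return [(s[i].tolist(),c[i].round(1).tolist()) for i in range(1,n) if s[i][4]>=amin]
E
python3 - <<'E'
from h import *
S=cv2.imread("pics/s0.png");T=cv2.imread("pics/t0.png")
bs=(200,180,360,290);bt=(230,150,370,280)
for k,lo,hi in(("blue",(105,120,60),(130,255,255)),("or",(5,200,150),(13,255,255)),("red",(0,200,80),(3,255,255)),("red2",(175,180,80),(180,255,255)),("brass",(15,180,60),(26,255,255))):
    print(k,"S",blobs(S,lo,hi,bs),"T",blobs(T,lo,hi,bt))
a=cv2.resize(S[190:280,210:350],None,fx=5.6,fy=5.6,interpolation=cv2.INTER_CUBIC)[:, :784]
b=cv2.resize(T[165:230,230:365],None,fx=5.6,fy=5.6,interpolation=cv2.INTER_CUBIC)
cv2.imwrite("pics/s1.png",a);cv2.imwrite("pics/t1.png",b)
print(onz("top",(289,258),.06))
E
```

```text
blue S [([279, 231, 5, 19, 51], [281.0, 239.3])] T [([299, 187, 5, 10, 32], [301.2, 191.6])]
or S [] T []
red S [([306, 255, 6, 8, 29], [308.3, 259.1])] T [([279, 172, 5, 8, 29], [280.8, 175.1])]
red2 S [] T []
brass S [([258, 193, 19, 27, 335], [267.3, 207.0]), ([292, 230, 3, 3, 6], [293.2, 231.3]), ([250, 247, 3, 3, 7], [251.0, 248.3]), ([223, 252, 3, 3, 7], [223.7, 253.0]), ([253, 263, 4, 3, 9], [254.3, 263.9]), ([225, 267, 3, 4, 9], [226.2, 268.7])] T [([287, 186, 4, 8, 16], [288.2, 189.4]), ([328, 192, 3, 3, 8], [329.1, 192.9]), ([354, 197, 3, 3, 7], [355.3, 198.0]), ([325, 211, 3, 3, 7], [325.7, 212.0]), ([351, 216, 3, 3, 8], [351.9, 217.1]), ([279, 248, 21, 21, 281], [289.1, 258.1])]
[ 0.44952339 -0.01991448  0.06      ]
```

View pics/s1.png

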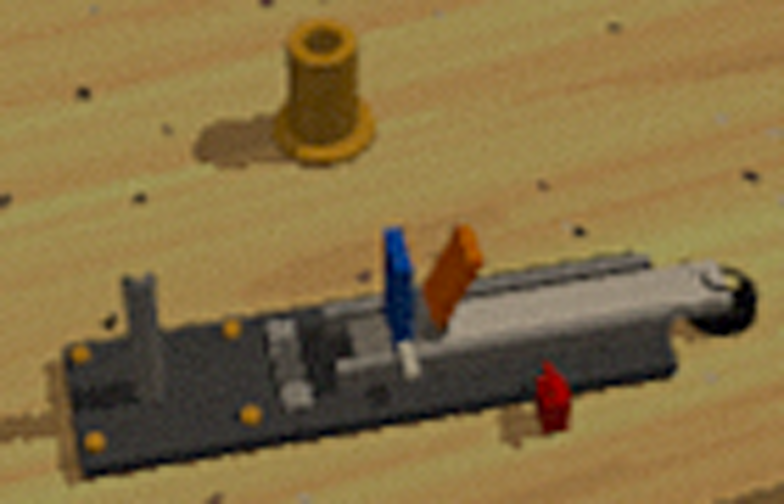

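View pics/t1.png

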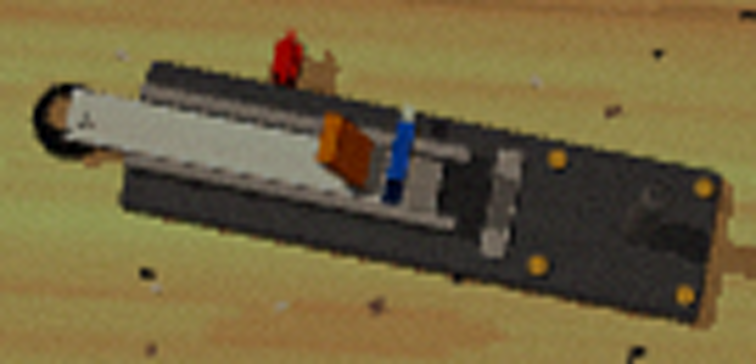

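The crops show the shaft top at scene pixel (234.8,239.3) and top pixel (347,199). The blue tab, the lever leaning outboard, the white tongue and the red clip are all clear. In the top view +y (leg out) points image-left.

Run:
```python
from h import *
np.set_printoptions(precision=4,suppress=True)
print("shaft",two(ray("top",(347,199)),ray("scene",(234.8,239.3))),onz("top",(347,199),.087),onz("scene",(234.8,239.3),.087))
B=[onz("top",u,.014)[:2] for u in((329.1,192.9),(355.3,198),(325.7,212),(351.9,217.1))]
B2=[onz("scene",u,.014)[:2] for u in((251,248.3),(223.7,253),(254.3,263.9),(226.2,268.7))]
print(np.array(B),np.array(B2))
d=(B[0]-B[1]+B[2]-B[3])/2;e=(B[0]-B[2]+B[1]-B[3])/2
print("dir",np.degrees(np.arctan2(d[1],d[0])),np.degrees(np.arctan2(e[1],e[0])),"c",np.mean(B,0),np.mean(B2,0))
print("tab",two(ray("top",(301.2,191.6)),ray("scene",(281,239.3))),onz("top",(301.5,191.5),.06))
print("mark",two(ray("top",(280.8,175.1)),ray("scene",(308.3,259.1))),onz("top",(280.8,175.1),.02))
print("sleeve",two(ray("top",(289.6,256.5)),ray("scene",(267.8,197.5))),onz("top",(289.6,256.5),.06))
S=r.read_state();print(R.from_quat(S['eef_rot']).as_matrix())
```

```text
shaft [ 0.5956 -0.1482  0.0838] [ 0.5946 -0.1487  0.087 ] [ 0.5989 -0.1479  0.087 ]
[[ 0.6244 -0.1127]
 [ 0.6153 -0.1792]
 [ 0.5748 -0.1061]
 [ 0.5658 -0.1721]] [[ 0.5759 -0.1052]
 [ 0.567  -0.1725]
 [ 0.6259 -0.1128]
 [ 0.6164 -0.1796]]
dir 82.2365154932338 -7.859738844047189 c [ 0.5951 -0.1426] [ 0.5963 -0.1425]
tab [ 0.6126 -0.04    0.0597] [ 0.6127 -0.0412  0.06  ]
mark [0.6619 0.0121 0.0196] [0.6617 0.0119 0.02  ]
sleeve [ 0.4543 -0.0195  0.0544] [ 0.4531 -0.0211  0.06  ]
[[-0.9144  0.4049 -0.0005]
 [ 0.4049  0.9144 -0.0011]
 [-0.     -0.0012 -1.    ]]
```

```bash
cat >> h.py <<'E'
np.set_printoptions(precision=4,suppress=True)
U=np.array([.1374,.9905,0]);X=np.array([.9905,-.1374,0])
def delta(p,y=U):
    s=r.read_state();R0=R.from_quat(s['eef_rot']);z=np.array([0,0,-1.])
    R1=R.from_matrix(np.column_stack([np.cross(y,z),y,z]))
    print("t",s['time_s'],"q",s['q'],"pos",s['position'],"w",s['gripper_width'],"f",s['force'],
      "\nmove cm",(R0.inv().apply(np.array(p)-s['position'])*100).round(2),"rot",(R0.inv()*R1).as_rotvec().round(3))
E
python3 -c "
from h import *
delta([.4535,-.02,.19])"
```

```text
t 0.1 q [ 1.154   0.0874  0.1752  1.6598 -0.      1.5708] pos [0.2226 0.5027 0.2307] w 0.08552056459964312 f [-0.2888  0.0299 -0.2905] 
move cm [-42.28 -38.44   4.11] rot [-0.001 -0.    -0.279]
```

Call:
apply_moves --pt "-42.3 -38.4 4.1 0 0 -0.279 8.54" --pt "-42.3 -38.4 4.1 0 0 -0.279 8.54" --pt "-42.3 -38.4 4.1 0 0 -0.279 8.54" --pt "-42.3 -38.4 4.1 0 0 -0.279 8.54" --pt "-42.3 -38.4 4.1 0 0 -0.279 8.54"

```text
time_s: 0.72
position: [0.3489, 0.2167, 0.2087]
eef_rot: [0.069, 0.998, 0.0, 0.0]
force: [1.3, 0.6, -0.6]
gripper_width: 0.0855
grasp_force: 0.0
```

```bash
python3 -c "
from h import *
delta([.4535,-.02,.19])"
```

```text
t 0.725 q [ 0.5559 -0.2515 -0.1839  1.6383 -0.0001  0.6932] pos [0.3489 0.2167 0.2087] w 0.08551489894503078 f [ 1.2909  0.5582 -0.598 ] 
move cm [-13.6  -22.02   1.87] rot [0.    0.    0.001]
```

Call:
apply_moves --pt "-13.6 -22.0 1.9 0 0 0 8.54" --pt "-13.6 -22.0 1.9 0 0 0 8.54" --pt "-13.6 -22.0 1.9 0 0 0 8.54" --pt "-13.6 -22.0 1.9 0 0 0 8.54" --pt "-13.6 -22.0 1.9 0 0 0 8.54"

```text
time_s: 1.35
position: [0.4535, -0.0212, 0.189]
eef_rot: [0.071, 0.997, -0.0, -0.001]
force: [-1.0, 0.6, -0.3]
gripper_width: 0.085
grasp_force: 0.0
```

Run:
```python
from h import *
delta([.4535,-.02,.06])
p=r.camera_params("wrist");I=r.grab_frame("wrist");cv2.imwrite("pics/w0.png",I)
import json;json.dump({k:np.asarray(v).tolist() for k,v in p.items()},open("w0.json","w"))
print(p);print("sleeve px pred",proj("wrist",[.4535,-.02,.06],p),"shaft",proj("wrist",[.596,-.1485,.087],p))
print(blobs(I,(15,150,60),(26,255,255),None,60),blobs(I,(105,120,60),(130,255,255),None,20),blobs(I,(0,200,80),(3,255,255),None,20))
```

```text
t 1.35 q [-0.0464 -0.1521 -0.1387  1.5857 -0.0004  0.0961] pos [ 0.4535 -0.0212  0.189 ] w 0.0850087011016271 f [-0.9597  0.592  -0.2897] 
move cm [-0.    0.12 12.9 ] rot [-0.001 -0.001 -0.005]
{'fx': 325.19226210127806, 'fy': 325.19226210127806, 'cx': 281.450549950179, 'cy': 209.86117787157448, 'xyz': array([ 0.3702, -0.0098,  0.3318]), 'attitude': array([-0.123 , -0.1062,  0.6461,  0.7458])}
sleeve px pred (np.float64(283.6222922430149), np.float64(201.01928612936166)) shaft (np.float64(182.12432583348868), np.float64(353.55203320747125))
[([259, 162, 49, 58, 2128], [282.8, 189.7]), ([313, 336, 7, 18, 83], [315.8, 345.6])] [([282, 312, 8, 45, 284], [285.7, 334.5])] [([530, 88, 9, 20, 131], [533.7, 97.3]), ([326, 334, 9, 5, 28], [330.1, 335.7]), ([327, 339, 9, 14, 83], [331.1, 344.3]), ([134, 373, 11, 11, 25], [139.5, 376.8]), ([109, 396, 23, 24, 353], [120.1, 410.4])]
```

View pics/w0.png

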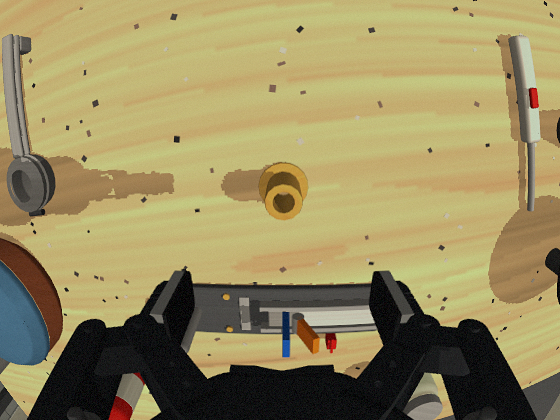

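The wrist view shows the sleeve's top rim centred near (283.5,202). The stand lies below it, with the blue tab at (286,334), the lever at (307,335) and the red clip at (331,342). The shaft is hidden by the left finger.

Run:
```python
from h import *
import json;p=json.load(open("w0.json"));p['xyz']=np.array(p['xyz'])
I=cv2.imread("pics/w0.png")
g=I[150:225,250:318].copy();h=cv2.cvtColor(g,cv2.COLOR_BGR2HSV)
# flange ellipse and bright top ring
c=max(cv2.findContours(cv2.inRange(h,(12,120,50),(27,255,255)),0,1)[0],key=cv2.contourArea)
print("bbox",cv2.boundingRect(c))
x,y,w,hh=cv2.boundingRect(c)
L=np.array([250+x,150+y+w/2]);print("flange ctr px",(250+x+w/2-.5,150+y+w/2))
print("flange",onz("wrist",(250+x+w/2-.5,150+y+w/2-.5),.006,p))
d=cv2.inRange(h,(10,100,0),(27,255,95));print([ (s,(c[0]+250,c[1]+150)) for s,c in blobs(g,(10,60,0),(30,255,110),None,40)])
print("top",onz("wrist",(283.5,202),.06,p),"bottom-edge",onz("wrist",(283.5,219.5),.06,p))
```

```text
bbox (0, 12, 58, 59)
flange ctr px (278.5, 191.0)
flange [ 0.458  -0.0257  0.006 ]
[([15, 22, 30, 26, 310], (279.3, 180.2)), ([24, 44, 21, 19, 306], (283.7, 202.6))]
top [ 0.4544 -0.0202  0.06  ] bottom-edge [ 0.4706 -0.0225  0.06  ]
```

```bash
python3 -c "
from h import *
delta([.4543,-.0203,.028])"
```

```text
t 1.4 q [-0.0447 -0.1524 -0.1388  1.5859 -0.0002  0.0968] pos [ 0.4534 -0.0204  0.1891] w 0.08530212692605628 f [-0.3849 -0.8725 -0.442 ] 
move cm [-0.11  0.02 16.11] rot [-0.    -0.001 -0.004]
```

Call:
apply_moves --pt "-0.1 0.0 5 0 0 -0.004 8.54" --pt "-0.1 0.0 10 0 0 -0.004 8.54" --pt "-0.1 0.0 14 0 0 -0.004 7.0" --pt "-0.1 0.0 16.1 0 0 -0.004 6.0" --pt "-0.1 0.0 16.1 0 0 -0.004 5.0"

```text
time_s: 2.02
position: [0.4527, -0.017, 0.0277]
eef_rot: [0.066, 0.998, 0.0, -0.002]
force: [0.6, -0.4, 0.9]
gripper_width: 0.0494
grasp_force: 0.0
```

Call:
apply_moves --pt "0 0 0 0 0 0 4.0" --pt "0 0 0 0 0 0 3.0" --pt "0 0 0 0 0 0 2.5" --pt "0 0 0 0 0 0 2.5" --pt "0 0 0 0 0 0 2.5"

```text
time_s: 2.65
position: [0.4549, -0.0179, 0.0307]
eef_rot: [0.067, 0.998, 0.0, 0.001]
force: [-1.4, 2.1, 6.7]
gripper_width: 0.033
grasp_force: 59.9
```

Call:
apply_moves --pt "0 0 -3 0 0 0 2.5" --pt "0 0 -7 0 0 0 2.5" --pt "0 0 -11 0 0 0 2.5" --pt "0 0 -11 0 0 0 2.5" --pt "0 0 -11 0 0 0 2.5"

```text
time_s: 3.28
position: [0.454, -0.0181, 0.1387]
eef_rot: [0.067, 0.998, 0.0, 0.0]
force: [-0.1, -0.1, -2.1]
gripper_width: 0.0331
grasp_force: 60.1
```

Run:
```python
from h import *
delta([.596,-.1485,.14])
p=r.camera_params("wrist");I=r.grab_frame("wrist");S=r.grab_frame("scene");cv2.imwrite("pics/w1.png",I);cv2.imwrite("pics/s2.png",S)
import json;json.dump({k:np.asarray(v).tolist() for k,v in p.items()},open("w1.json","w"))
a=I[210:400,100:400];a=cv2.resize(a,None,fx=2,fy=2)
b=cv2.resize(S[150:260,200:320],None,fx=3.45,fy=3.45)[:380]
b=np.vstack([b,np.zeros((380-b.shape[0],b.shape[1],3),np.uint8)]) if b.shape[0]<380 else b
cv2.imwrite("pics/c1.png",cv2.resize(np.hstack([a,b]),(800,300)))
```

```text
t 3.275 q [-0.0399 -0.1569 -0.2397  1.4879  0.0001  0.0939] pos [ 0.454  -0.0181  0.1387] w 0.033054198386588705 f [-0.126  -0.0653 -2.0562] 
move cm [-15.81 -11.03  -0.13] rot [0.    0.    0.004]
```

View pics/c1.png

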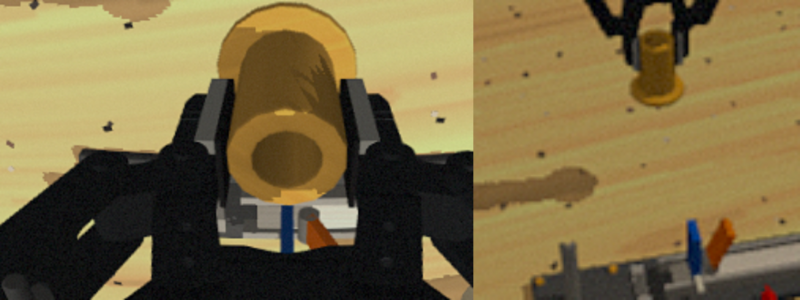

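The crop shows the sleeve held upright between the pads, with its top ring centred at wrist pixel about (282,310). I'll hover just past the shaft so the wrist camera sees the shaft and sleeve together.

Run:
```python
from h import *
import json;p=json.load(open("w1.json"));p['xyz']=np.array(p['xyz'])
s=r.read_state();R0=R.from_quat(s['eef_rot'])
for z in(.166,.168):print("sleeve top rel TCP (tool, mm)",R0.inv().apply(onz("wrist",(282,310.3),z,p)-s['position'])*1000)
delta(np.array([.596,-.1485,.15])+X*.06)
```

```text
sleeve top rel TCP (tool, mm) [ -1.5241  -0.326  -28.1692]
sleeve top rel TCP (tool, mm) [ -0.0417  -0.3295 -30.1666]
t 3.375 q [-0.04   -0.1562 -0.2408  1.488   0.0001  0.0939] pos [ 0.4535 -0.0181  0.1378] w 0.0327918063117956 f [-0.5209 -0.069  -1.8629] 
move cm [-21.86 -11.05  -1.25] rot [-0.    -0.002  0.004]
```

Call:
apply_moves --pt "-4 -2 -1.3 0 0 0 2.5" --pt "-9.5 -4.7 -1.3 0 0 0 2.5" --pt "-15 -7.5 -1.3 0 0 0 2.5" --pt "-20 -10 -1.3 0 0 0.004 2.5" --pt "-21.9 -11.0 -1.3 0 0 0.004 2.5"

```text
time_s: 4.0
position: [0.6576, -0.1581, 0.1488]
eef_rot: [0.07, 0.998, 0.0, -0.002]
force: [-1.1, 0.1, -1.8]
gripper_width: 0.0329
grasp_force: 60.2
```

Call:
apply_moves --pt "0 0 0 0 0 0 2.5" --pt "0 0 0 0 0 0 2.5"

```text
time_s: 4.25
position: [0.6556, -0.1559, 0.1511]
eef_rot: [0.069, 0.998, 0.0, -0.001]
force: [-0.7, -1.0, -2.1]
gripper_width: 0.0327
grasp_force: 60.2
```

Run:
```python
from h import *
delta([.596,-.1485,.15])
p=r.camera_params("wrist");I=r.grab_frame("wrist");cv2.imwrite("pics/w2.png",I)
import json;json.dump({k:np.asarray(v).tolist() for k,v in p.items()},open("w2.json","w"))
for P in([.596,-.1485,.087],[.596,-.1485,.012]):print(proj("wrist",P,p))
a=cv2.resize(I[110:360,170:440],None,fx=2.4,fy=2.4,interpolation=cv2.INTER_CUBIC);a=np.clip(a*1.6,0,255).astype(np.uint8)
cv2.imwrite("pics/c2.png",a)
```

```text
t 4.25 q [-0.2335  0.3792  0.3678  1.5612  0.0001 -0.0959] pos [ 0.6556 -0.1559  0.1511] w 0.03271532648366237 f [-0.7203 -1.0424 -2.1079] 
move cm [ 6.01 -0.09  0.13] rot [ 0.    -0.002  0.   ]
(np.float64(280.99903606311216), np.float64(141.16346012860265))
(np.float64(281.0933560318335), np.float64(131.2799233530609))
```

View pics/c2.png

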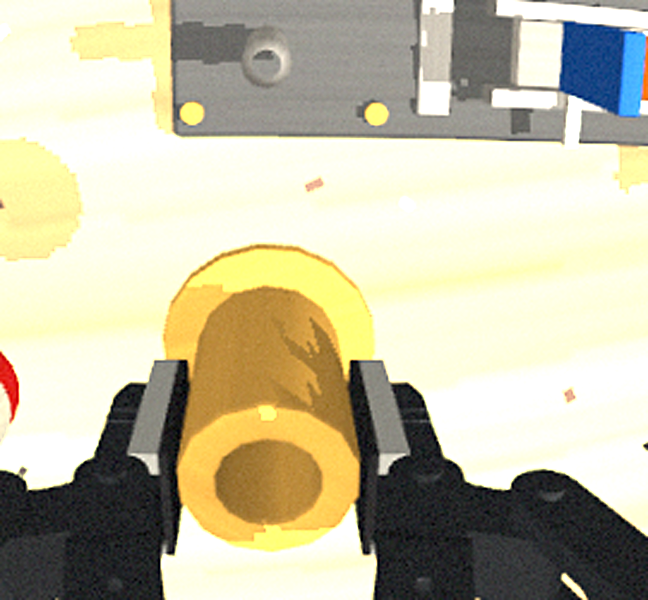

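The crop shows the shaft tip at wrist pixel (280.4,135), with the sleeve's top ring centred at (281.7,309.6), so the lateral alignment is good.

Run:
```python
from h import *
import json;p=json.load(open("w2.json"));p['xyz']=np.array(p['xyz'])
s=r.read_state();R0=R.from_quat(s['eef_rot']);pos=s['position']
sh=onz("wrist",(280.4,135.2),.087,p);fp=onz("wrist",(281.7,309.6),pos[2]+.0298,p)
zb=pos[2]-.0305
ed=onz("wrist",(282,110+245/2.4),zb+.006,p)
print(sh,fp,"ring rel tool mm",R0.inv().apply(fp-pos)*1000,"flange edge rel",R0.inv().apply(ed-pos)*1000)
ls=onz("wrist",(170+164/2.4,248),zb+.006,p);rs=onz("wrist",(170+374/2.4,248),zb+.006,p);print(R0.inv().apply((ls+rs)/2-pos)*1000,np.linalg.norm(ls-rs))
print("pos ctr px",pos)
delta([sh[0],sh[1],.15])
```

```text
[ 0.5921 -0.1483  0.087 ] [ 0.6541 -0.1562  0.1816] ring rel tool mm [  1.5387  -0.6739 -29.7988] flange edge rel [26.3124 -0.4532 24.5218]
[ 4.6325 -0.4043 24.5038] 0.049882746744660894
pos ctr px [ 0.6557 -0.1557  0.1518]
t 4.3 q [-0.2332  0.3783  0.3678  1.5612  0.0001 -0.0959] pos [ 0.6557 -0.1557  0.1518] w 0.03238432979366602 f [ 0.5938  0.412  -2.6089] 
move cm [ 6.4  -0.14  0.18] rot [ 0.    -0.001  0.001]
```

Call:
apply_moves --pt "3 -0.1 0 0 0 0 2.5" --pt "5.5 -0.1 0.2 0 0 0 2.5" --pt "6.25 -0.1 1.0 0 0 0 2.5" --pt "6.25 -0.1 2.0 0 0 0 2.5" --pt "6.25 -0.1 2.0 0 0 0 2.5"

```text
time_s: 4.92
position: [0.5943, -0.1486, 0.1306]
eef_rot: [0.069, 0.998, 0.0, -0.001]
force: [0.2, -0.8, -2.4]
gripper_width: 0.0324
grasp_force: 60.2
```

Run:
```python
from h import *
delta([.593,-.148,.044])
S=r.grab_frame("scene");T=r.grab_frame("top")
a=cv2.resize(S[180:280,200:300],(400,400),interpolation=cv2.INTER_CUBIC);b=cv2.resize(T[150:230,300:380],(400,400),interpolation=cv2.INTER_CUBIC)
cv2.imwrite("pics/c3.png",np.clip(np.hstack([a,b])*1.5,0,255).astype(np.uint8))
```

```text
t 4.925 q [-0.245   0.224   0.136   1.4843  0.0001 -0.1074] pos [ 0.5943 -0.1486  0.1306] w 0.03238003392988438 f [ 0.1527 -0.8185 -2.448 ] 
move cm [0.13 0.03 8.67] rot [ 0.    -0.002  0.   ]
```

View pics/c3.png

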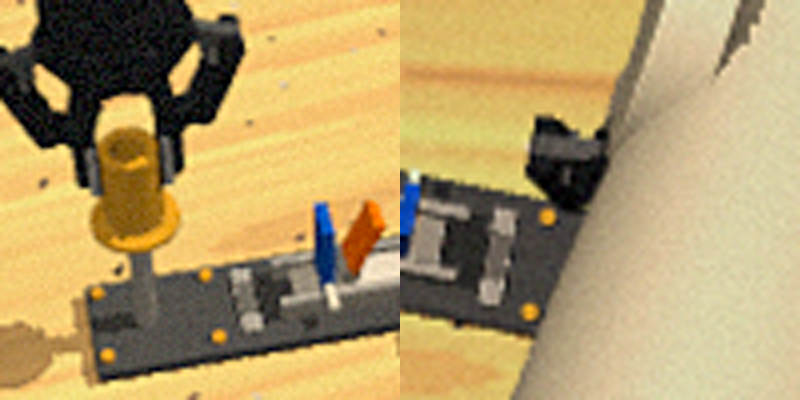

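The scene crop shows the sleeve directly above the shaft, perhaps 1 mm short along +y. I'll descend gently and watch the force.

Call:
apply_moves --pt "0 0.1 0.5 0 0 0 2.5" --pt "0 0.1 1.0 0 0 0 2.5" --pt "0 0.1 1.5 0 0 0 2.5" --pt "0 0.1 2.0 0 0 0 2.5" --pt "0 0.1 2.5 0 0 0 2.5"

```text
time_s: 5.65
position: [0.5945, -0.1478, 0.1066]
eef_rot: [0.069, 0.998, -0.0, -0.0]
force: [0.2, -0.1, -2.0]
gripper_width: 0.0329
grasp_force: 60.2
```

Call:
apply_moves --pt "0 0 0.8 0 0 0 2.5" --pt "0 0 1.6 0 0 0 2.5" --pt "0 0 2.4 0 0 0 2.5" --pt "0 0 3.2 0 0 0 2.5" --pt "0 0 4.0 0 0 0 2.5"

```text
time_s: 6.28
position: [0.5946, -0.1478, 0.0664]
eef_rot: [0.069, 0.998, 0.0, 0.0]
force: [0.4, 0.2, -2.7]
gripper_width: 0.033
grasp_force: 60.2
```

Bottom at about 36 mm; 24 mm to go.

Call:
apply_moves --pt "0 0 0.7 0 0 0 2.5" --pt "0 0 1.4 0 0 0 2.5" --pt "0 0 2.0 0 0 0 2.5" --pt "0 0 2.3 0 0 0 2.5" --pt "0 0 2.5 0 0 0 2.5"

```text
time_s: 6.9
position: [0.5945, -0.1478, 0.0429]
eef_rot: [0.069, 0.998, -0.0, 0.0]
force: [-6.8, 2.0, 14.0]
gripper_width: 0.0324
grasp_force: 61.5
```

Call:
apply_moves --pt "0 0 0 0 0 0 3.6" --pt "0 0 0 0 0 0 4.2" --pt "0 0 0 0 0 0 4.8" --pt "0 0 0 0 0 0 5.0" --pt "0 0 0 0 0 0 5.0"

```text
time_s: 7.52
position: [0.5945, -0.1478, 0.0419]
eef_rot: [0.069, 0.998, 0.0, -0.0]
force: [0.2, 0.4, -0.9]
gripper_width: 0.0501
grasp_force: 0.0
```

Call:
apply_moves --pt "0 0 -2 0 0 0 5.0" --pt "0 0 -5 0 0 0 5.0" --pt "0 0 -9 0 0 0 5.0" --pt "0 0 -12 0 0 0 5.0" --pt "3 0 -13 0 0 0 5.0"

```text
time_s: 8.15
position: [0.5662, -0.1439, 0.1753]
eef_rot: [0.069, 0.998, -0.0, 0.002]
force: [-0.1, -1.0, -0.9]
gripper_width: 0.0496
grasp_force: 0.0
```

Run:
```python
from h import *
s=r.read_state();print(s['time_s'],s['position'],s['gripper_width'],s['force'])
p=r.camera_params("wrist");I=r.grab_frame("wrist");S=r.grab_frame("scene")
import json;json.dump({k:np.asarray(v).tolist() for k,v in p.items()},open("w3.json","w"))
cv2.imwrite("pics/w3.png",I);cv2.imwrite("pics/s3.png",S)
a=cv2.resize(S[190:290,200:340],(392,280),interpolation=cv2.INTER_CUBIC);b=cv2.resize(I[150:400,200:560],(403,280))
cv2.imwrite("pics/c4.png",np.clip(np.hstack([a,b])*1.5,0,255).astype(np.uint8))
print("seat top px pred",proj("scene",[.5945,-.148,.072]),proj("wrist",[.5945,-.148,.072],p))
for k,lo,hi in(("blue",(105,120,60),(130,255,255)),("red",(0,200,80),(3,255,255))):print(k,blobs(S,lo,hi,(200,180,360,290)),blobs(I,lo,hi,(280,100,560,420),20))
```

```text
8.15 [ 0.5662 -0.1439  0.1753] 0.04959586071590843 [-0.1236 -1.0328 -0.9078]
seat top px pred (np.float64(234.6974355657644), np.float64(242.36393161701884)) (np.float64(282.13180127216714), np.float64(242.5365925124839))
blue [([279, 231, 5, 20, 64], [281.0, 240.7])] [([387, 209, 28, 45, 813], [400.5, 230.6])]
red [([306, 255, 6, 11, 37], [308.4, 259.9])] [([422, 246, 17, 21, 174], [430.8, 255.1])]
```

View pics/c4.png

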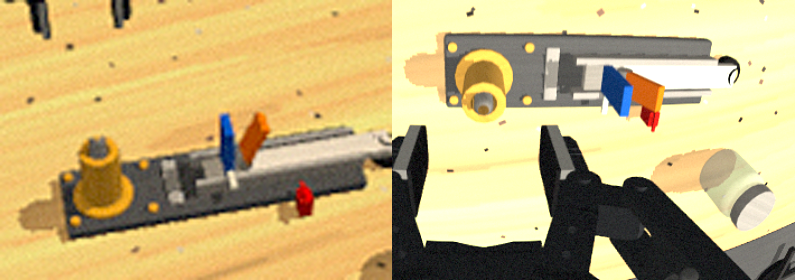

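The sleeve is seated, with its flange flat on the foot bar and the shaft tip showing out of the top. The tab is at wrist (400,231) and the clip at (431,255). Next I straddle the tab and lever.

```bash
python3 -c "
from h import *
delta([.6133,-.0192,.12])"
```

```text
t 8.25 q [-0.2494  0.1465  0.1335  1.5542 -0.0001 -0.1115] pos [ 0.5641 -0.1437  0.1757] w 0.05050725119744777 f [0.9965 1.0208 0.0936] 
move cm [-3.14 13.01  5.57] rot [-0.     0.004 -0.   ]
```

Call:
apply_moves --pt "-1 4 1 0 0 0 6.0" --pt "-2 8 2.5 0 0 0 6.0" --pt "-3.1 12 4 0 0 0 6.0" --pt "-3.1 13 5.6 0 0 0 6.0" --pt "-3.1 13 5.6 0 0 0 6.0"

```text
time_s: 8.88
position: [0.6128, -0.0189, 0.1148]
eef_rot: [0.068, 0.998, -0.0, -0.001]
force: [-0.6, -0.1, -0.0]
gripper_width: 0.0602
grasp_force: 0.0
```

Run:
```python
from h import *
p=r.camera_params("wrist");I=r.grab_frame("wrist");cv2.imwrite("pics/w4.png",I)
import json;json.dump({k:np.asarray(v).tolist() for k,v in p.items()},open("w4.json","w"))
delta([.6133,-.0192,.043])
cv2.imwrite("pics/c5.png",np.clip(cv2.resize(I[150:400,130:460],(792,600))*1.5,0,255).astype(np.uint8))
for k,lo,hi in(("blue",(105,120,30),(130,255,255)),("red",(0,200,60),(3,255,255)),("or",(5,200,60),(13,255,255))):print(k,blobs(I,lo,hi,(130,100,460,420),30))
print("pred tab top",proj("wrist",[.6105,-.039,.076],p))
```

```text
t 8.925 q [-0.0318  0.2263  0.1102  1.4557 -0.0002  0.1058] pos [ 0.613  -0.0196  0.1158] w 0.0600701007811818 f [-0.5561  0.6826  0.2566] 
move cm [-0.03  0.04  7.28] rot [-0.    -0.001  0.   ]
blue [([242, 200, 19, 61, 895], [251.0, 229.9])]
red [([319, 248, 16, 31, 340], [326.4, 261.7])]
or [([271, 205, 34, 51, 847], [284.1, 227.5])]
pred tab top (np.float64(249.64513868802), np.float64(245.28976397581675))
```

View pics/c5.png

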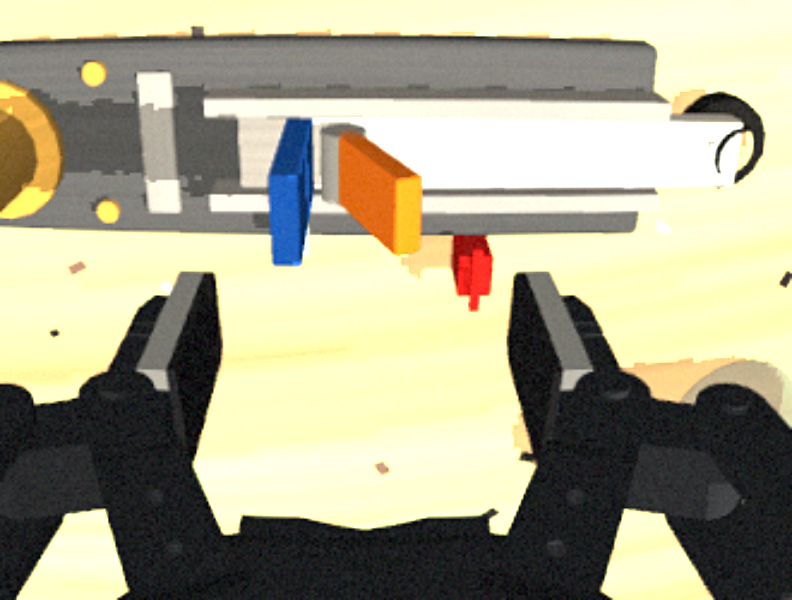

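The wrist view shows the pads straddling the tab and lever with clearance. The tab's top face is centred at (249.6,240.8) and the clip's ridge is at u≈327.5, v≈271.

Run:
```python
from h import *
import json;p=json.load(open("w4.json"));p['xyz']=np.array(p['xyz'])
t=onz("wrist",(249.6,240.8),.076,p);print("tab",t)
sh=np.array([.5945,-.148,0])
for z in(.025,.027):
  for v in(262,272): m=onz("wrist",(327.4,v),z,p);print("mark",m,"rel tab y,x",(m-t)@U,(m-t)@X)
m=onz("wrist",(130+472.5/2.4,150+275/2.4),.025,p);print((m-t)@U,(m-t)@X)
print("tab rel shaft",(t-sh)@U,(t-sh)@X)
```

```text
tab [ 0.6075 -0.0385  0.076 ]
mark [0.6567 0.012  0.025 ] rel tab y,x 0.0568199297326798 0.04180915315902548
mark [0.6661 0.0113 0.025 ] rel tab y,x 0.05739494728276031 0.05118707666317421
mark [0.6556 0.0119 0.027 ] rel tab y,x 0.05649977797224117 0.04075034495958489
mark [0.6649 0.0112 0.027 ] rel tab y,x 0.057069853304898055 0.050047666163972056
0.056530617989577155 0.04419414709582648
tab rel shaft 0.11024766915327339 -0.002168878957428319
```

Call:
apply_moves --pt "0.2 0 2 0 0 0 6.0" --pt "0.2 0 4 0 0 0 6.0" --pt "0.2 0 6 0 0 0 6.0" --pt "0.2 0 7.2 0 0 0 6.0" --pt "0.2 0 7.2 0 0 0 6.0"

```text
time_s: 9.55
position: [0.6111, -0.0197, 0.0439]
eef_rot: [0.069, 0.998, -0.0, -0.0]
force: [0.5, 0.2, 0.3]
gripper_width: 0.06
grasp_force: 0.0
```

Call:
apply_moves --pt "0 1 0 0 0 0 6.0" --pt "0 2.2 0 0 0 0 6.0" --pt "0 3.4 0 0 0 0 6.0" --pt "0 4.6 0 0 0 0 6.0" --pt "0 5.8 0 0 0 0 6.0"

```text
time_s: 10.18
position: [0.6198, 0.0394, 0.0443]
eef_rot: [0.069, 0.998, -0.0, 0.0]
force: [0.6, -4.7, 2.7]
gripper_width: 0.0598
grasp_force: 2.3
```

Call:
apply_moves --pt "0 0.3 0 0 0 0 6.0" --pt "0 0.4 0 0 0 0 6.0" --pt "0 0.4 0 0 0 0 6.0"

```text
time_s: 10.55
position: [0.6198, 0.0425, 0.0438]
eef_rot: [0.069, 0.998, 0.0, -0.0]
force: [0.6, -3.0, 1.1]
gripper_width: 0.0602
grasp_force: 1.1
```

Run:
```python
from h import *
p=r.camera_params("wrist");I=r.grab_frame("wrist");cv2.imwrite("pics/w5.png",I);S=r.grab_frame("scene");cv2.imwrite("pics/s5.png",S)
import json;json.dump({k:np.asarray(v).tolist() for k,v in p.items()},open("w5.json","w"))
delta([.6133,-.0192,.043])
for k,lo,hi in(("blue",(105,120,30),(130,255,255)),("red",(0,200,60),(3,255,255)),("or",(5,200,60),(13,255,255))):print(k,blobs(I,lo,hi,(130,200,460,420),30),blobs(S,lo,hi,(250,180,360,290)))
a=cv2.resize(I[220:400,190:390],(440,396),interpolation=cv2.INTER_CUBIC);b=cv2.resize(S[215:275,270:325],(360,396),interpolation=cv2.INTER_CUBIC)
cv2.imwrite("pics/c6.png",np.clip(np.hstack([a,b])*1.6,0,255).astype(np.uint8))
```

```text
t 10.65 q [0.0681 0.264  0.0158 1.3229 0.0003 0.2061] pos [0.6198 0.0424 0.0438] w 0.059930594780494215 f [ 0.5753 -2.4062  1.2783] 
move cm [-0.2  -6.19  0.08] rot [ 0. -0. -0.]
blue [([208, 240, 36, 96, 2326], [226.3, 288.2])] [([301, 228, 5, 19, 61], [303.6, 238.5])]
red [([236, 297, 20, 40, 482], [246.2, 315.9])] [([306, 255, 6, 12, 44], [308.2, 260.7])]
or [([256, 252, 47, 78, 2227], [279.8, 290.6])] [([308, 227, 10, 18, 92], [312.7, 235.2])]
```

View pics/c6.png

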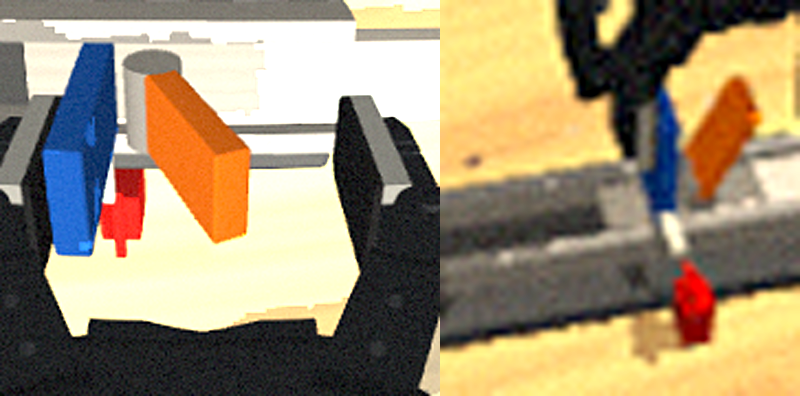

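The wrist and scene crops show the leg pushed out with the lever still open. The white tongue's tip is almost in line with the red ridge.

Run:
```python
from h import *
import json;p=json.load(open("w5.json"));p['xyz']=np.array(p['xyz'])
s=r.read_state();tt=s['position']-.026*U
t=onz("wrist",(221.4,312.3),.076,p);print("tab wrist U",t@U,"tool U",tt@U)
for z,v in((.025,326),(.028,326),(.03,326),(.025,318)):m=onz("wrist",(245.6,v),z,p);print("mark wrist",z,m,m@U-t@U,(m-t)@X)
a=onz("scene",(306.97,252.9),.029);b=[onz("scene",(307.7,255.),z) for z in(.025,.028)]
print("scene tongue-ridge",[(q-a)@U for q in b],a@U,a,b)
print("mark U: top",onz("top",(280.8,175.1),.02)@U,"earlier wrist",(np.array([.6075,-.0385,0])@U+.057))
```

```text
tab wrist U 0.10122271965485719 tool U 0.10113736883038685
mark wrist 0.025 [0.6642 0.0129 0.025 ] 0.0027913868153721655 0.0489158984942956
mark wrist 0.028 [0.6619 0.0136 0.028 ] 0.0032118580546956627 0.04645983369319494
mark wrist 0.03 [0.6603 0.0141 0.03  ] 0.0034921722142446654 0.04482245715912782
mark wrist 0.025 [0.6578 0.0141 0.025 ] 0.0031727148313066694 0.042383019822029806
scene tongue-ridge [np.float64(0.0010502276024925204), np.float64(0.00024047367242745787)] 0.1027285228181979 [0.6501 0.0135 0.029 ] [array([0.6538, 0.0141, 0.025 ]), array([0.6561, 0.013 , 0.028 ])]
mark U: top 0.10271033864885563 earlier wrist 0.10233625
```

Call:
apply_moves --pt "0 0.15 0 0 0 0 6.0" --pt "0 0.15 0 0 0 0 6.0" --pt "0 0.0 0 0 0 0 5.7" --pt "0 -0.15 0 0 0 0 5.4" --pt "0 -0.3 0 0 0 0 5.1"

```text
time_s: 11.28
position: [0.6195, 0.0395, 0.044]
eef_rot: [0.069, 0.998, 0.0, -0.0]
force: [-0.4, -1.3, 1.6]
gripper_width: 0.0507
grasp_force: 1.1
```

```bash
python3 -c "
from h import *
s=r.read_state();w=s['gripper_width'];print(s['position']@U-w/2+.004,w,s['force'],s['grasp_force'])
I=r.grab_frame('scene');print(blobs(I,(105,120,30),(130,255,255),(250,180,360,290)),blobs(I,(5,200,60),(13,255,255),(250,180,360,290)))"
```

```text
0.10288569480913759 0.05074025320166285 [-0.3894 -1.3247  1.6338] 1.110513098537922
[([302, 227, 5, 21, 58], [304.5, 238.4])] [([308, 227, 11, 18, 93], [313.3, 235.1])]
```

Call:
apply_moves --pt "0 -0.15 0 0 0 0 4.8" --pt "0 -0.3 0 0 0 0 4.5" --pt "0 -0.45 0 0 0 0 4.2" --pt "0 -0.6 0 0 0 0 3.9" --pt "0 -0.75 0 0 0 0 3.6"

```text
time_s: 11.95
position: [0.6186, 0.0321, 0.0444]
eef_rot: [0.069, 0.998, 0.0, 0.0]
force: [-1.2, -1.4, 5.5]
gripper_width: 0.0358
grasp_force: 5.7
```

```bash
python3 -c "
from h import *
s=r.read_state();w=s['gripper_width'];print(s['position']@U-w/2+.004,w,s['force'],s['grasp_force'])"
```

```text
0.102869387513678 0.03583970522305784 [-1.169  -1.4025  5.515 ] 5.725834518671036
```

Call:
apply_moves --pt "0 -0.15 0 0 0 0 3.3" --pt "0 -0.3 0 0 0 0 3.0" --pt "0 -0.45 0 0 0 0 2.7" --pt "0 -0.6 0 0 0 0 2.4" --pt "0 -0.69 0 0 0 0 2.2"

```text
time_s: 12.58
position: [0.6178, 0.0252, 0.045]
eef_rot: [0.069, 0.998, 0.0, 0.001]
force: [-3.6, -1.7, 9.4]
gripper_width: 0.0222
grasp_force: 5.9
```

Call:
apply_moves --pt "0 0 0 0 0 0 2.0" --pt "0 0 0 0 0 0 1.8" --pt "0 0 0 0 0 0 1.5" --pt "0 0 0 0 0 0 1.5"

```text
time_s: 13.08
position: [0.6178, 0.0254, 0.0453]
eef_rot: [0.069, 0.998, 0.001, 0.001]
force: [-4.2, -3.5, 9.5]
gripper_width: 0.0202
grasp_force: 59.0
```

Run:
```python
from h import *
s=r.read_state();w=s['gripper_width'];print(s['position'],s['position']@U-w/2+.004,w,s['force'],s['grasp_force'])
p=r.camera_params("wrist");I=r.grab_frame("wrist");S=r.grab_frame("scene");cv2.imwrite("pics/s6.png",S)
import json;json.dump({k:np.asarray(v).tolist() for k,v in p.items()},open("w6.json","w"))
a=cv2.resize(I[220:400,190:390],(440,396),interpolation=cv2.INTER_CUBIC);b=cv2.resize(S[215:275,270:325],(360,396),interpolation=cv2.INTER_CUBIC)
cv2.imwrite("pics/c7.png",np.clip(np.hstack([a,b])*1.6,0,255).astype(np.uint8))
```

```text
[0.6178 0.0254 0.0453] 0.10397361689515927 0.02023661350617189 [-4.2031 -3.4902  9.5185] 58.958685994148254
```

View pics/c7.png

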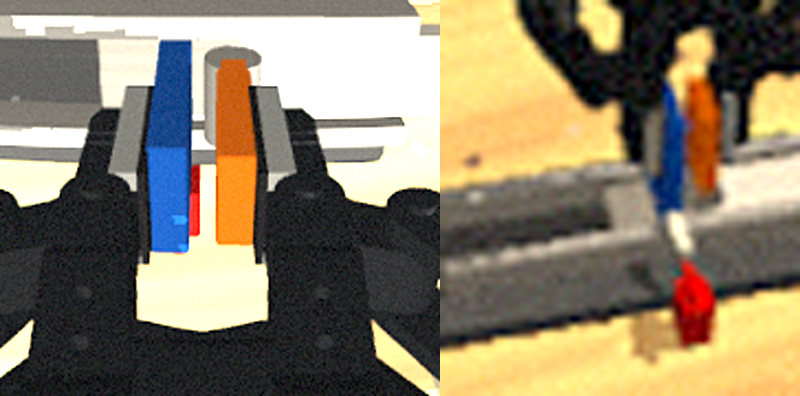

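The lever is shut parallel to the tab, and the white tongue is in line with the red ridge. My estimates put the tab within about 1 mm of the mark, and the grip is steady at 59 N, so I'm handing in.

```bash
python3 -c "
from plant import r
print(r.sign_off())"
```

```text
the job is handed in; nothing more can be done
None
```

The job is handed in at about 13 s: the sleeve is seated on the foot bar and released, the leg is held within about 1 mm of the red mark by my estimate, and the lever is squeezed shut against the blue tab with the grip still on.

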